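# Uncover the sloped test stand and unload the finished sensor module

## Task

The sensor module under the blue dust cover on the sloped test stand has finished its test. Lift the loose cover off and set it open side down, flat and wholly on the flat black rubber mat beside the stand, leaving the module lying in its nest; then take the module out of the nest and lay it flat, right way up, inside the white tray. Set both down rather than dropping them, and leave the other things on the bench where they are.

Things in the scene. Friction and masses are not known exactly. Their poses are not given: they have to be found in the camera images.
- stand: Fixed test stand, grey base 150 x 160 mm, aluminium deck 140 (up the slope) x 160 x 10 mm. Origin: middle of the base's underside, on the bench; z up. The deck slopes at 27 degrees, rising along the stand's x: in its frame the deck's outward normal is (-sin27, 0, cos27), up-slope is (cos27, 0, sin27), the deck's mid-surface at (0, 0, 56 mm). At yaw 0 the deck faces the robot.
- deck (a point): Middle of the deck's top surface. Round it stands a dark curb frame, 82 (slope) x 106 (wide) mm outside, walls 3 mm thick and 12 mm high, which locates the cover. The cover's rim rests on the deck round this curb.
- nest (a point): Middle of the top of the grey nest block (26 x 72 mm, 18 mm above the deck along its normal), where the module's underside rests. On the block's lower side are two orange lugs 22 mm either side of the middle (8 mm wide, 36 mm free between them), at each end an orange stop, all standing 5 mm above the block's top.
- cover: Loose blue dust cover, an upside-down open box, outside 92 (its x) x 116 (its y) x 48 mm, walls 3 mm, top 4 mm, about 0.12 kg, clear of the module inside. It sits round the curb with 2 mm play a side and 12 mm overlap, so draw it off along the deck normal. Origin: middle of its open rim; z out of its top. At the start z is the deck normal, x up the slope, y horizontal.
- handle (a point): Middle of the cover's black bar handle, 70 mm above the rim plane. The bar runs along the cover's y, 96 mm long, 12 mm thick (grip it across the cover's x), 16 mm high (62 to 78 mm above the rim plane), on two stems 38 mm either side of the middle, open below between them.
- module: Blue sensor module with a red lens on top and a green board end, 24 (x) x 66 (y) x 18 (z) mm, about 35 g, in the nest under the cover at the start, its length horizontal and its 24 mm along the slope. Origin: centre of its underside; z out of its lens side, along the deck normal at the start. The housing (middle 46 mm of the length) is 24 mm wide and 16 mm high; grip it across the 24 mm.
- mat: Fixed flat, smooth black rubber mat 200 x 200 x 8 mm lying on the bench to one side of the stand (left or right). Origin: middle of its underside; its top is 8 mm above that (part of its thickness may be let into the bench).
- tray: Fixed open white tray, 180 (x) x 150 (y) x 35 mm high, walls and floor 6 mm (inner floor 6 mm above its origin), on the bench at the other side of the stand. Origin: middle of its underside.
- screwdriver: Bystander: orange screwdriver lying on the bench, 190 mm long. Leave it alone.
- spare_module: Bystander: black sensor module lying on the bench, 24 x 66 x 18 mm. Leave it alone.
- tape_measure: Bystander: yellow tape measure behind the stand, 36 x 72 x 62 mm. Leave it alone.
- carton: Bystander: small brown carton, 67 x 95 x 40 mm, behind the stand on the right. Leave it alone.

How it is judged (in metres and radians):
On the way:
1. the cover is set down flat, open side down, on the mat and released, while the module still lies in its nest (x of cover in the frame of mat between -0.06 and 0.06 m and y of cover in the frame of mat between -0.06 and 0.06 m and z of cover in the frame of mat below 0.013 m and angle between cover's own z axis and vertical below 0.1 rad and linear speed of cover below 0.02 m/s and angular speed of cover below 0.2 rad/s and contact force between the fingers and cover below 0.05 N and distance between module and nest below 0.015 m), for 0.2 s.
At the end, for the whole second after the job is handed in: The cover stands open side down (within 0.1 rad of level) on the mat, its centre within 60 mm of the mat's middle along each of the mat's sides; the module lies flat and lens up (within 0.15 rad) on the floor inside the tray; both are released and at rest (x of cover in the frame of mat between -0.06 and 0.06 m and y of cover in the frame of mat between -0.06 and 0.06 m and z of cover in the frame of mat below 0.013 m and angle between cover's own z axis and vertical below 0.1 rad and linear speed of each of cover, module below 0.02 m/s and angular speed of each of cover, module below 0.2 rad/s and contact force between the fingers and cover below 0.05 N and x of module in the frame of tray between -0.075 and 0.075 m and y of module in the frame of tray between -0.06 and 0.06 m and z of module in the frame of tray below 0.014 m and angle between module's own z axis and vertical below 0.15 rad and contact force between the fingers and module below 0.05 N); the robot touches nothing.
It fails at once if the cover is let go in the air (away from the stand, more than 40 mm above the bench) (contact force between the fingers and cover below 0.05 N and height (world z) of cover above 0.04 m and distance between cover and nest above 0.09 m).
It fails at once if the module is let go in the air (away from its nest, more than 45 mm above the bench) (contact force between the fingers and module below 0.05 N and height (world z) of module above 0.045 m and distance between module and nest above 0.06 m).
It fails at once if a bystander (screwdriver, spare module, tape measure or small brown carton) is moved more than 3 cm (distance of any of screwdriver, spare_module, tape_measure, carton from where it was at the start of the episode above 0.03 m).
It also fails if it takes over 56 s, if anything falls off the work surface, if the arm or the gripper's body presses on something with over 40 N, if the wrist force passes 120 N, or if a joint passes its speed limit or range.

## Robot

A 6-joint arm with a two-finger parallel gripper is mounted at the origin on the work surface; the furniture and walls round the work are solid. World frame = base frame: x ahead of the robot, y to its left, z up, the work surface at z = 0. Lengths are in m, angles in degrees, forces in N, time in s.
With the tool pointing down it reaches from about 0.375 to 0.9 m from the base axis. Payload 3.1 kg.
Tool frame: the origin (TCP) lies at the very end of the fingers, on their centre line; the grasp point (between the pads) lies 19 mm behind it; z points along the fingers, y is the line along which they close (so a half turn about z gives the same grasp; the last joint's range is limited). The gripper opens to 87 mm and grips with 3 to 60 N. Pads are 19 mm wide; open, the fingers measure 117 mm over their backs; the gripper's body (75 mm by 190 mm) begins 51 mm behind the grasp point.
Start: joints at [-75.029, 30.224, 82.088, -0, 67.689, -10.227], TCP at [0.266, -0.565, 0.2] pointing down, gripper open.
Joint ranges: [-176.69, 176.69], [-43.24, 126.21], [12.49, 139.97], [-82, 262], [0, 151.66], [-163.58, 163.58]. Speed limits (degrees/s): [159.86, 159.86, 180, 180, 180, 180].

## Interface

Orientations are given as a 3x3 rotation matrix whose columns are the frame's x, y, z axes.
In Python, from rig import bot, imaging gives the robot as it stands.
- The arm moves only by the tool drive_tool, never from a script. Its argument "deltas" is text: rows parted by semicolons, each of 5 numbers parted by spaces: the finger opening in mm, from 0 to 87, then the shift along the world's x, y, z in mm, then the turn about the world's z in rad. In form: jaw dx dy dz twist; .... A call has 1 to 12 rows; each row is the pose to reach, as a shift and turn from the pose commanded when the call began; what a row does not reach only later rows make up. A row lasts 1/10 s, in which the tool goes at most 50 mm and 8.59 degrees, less where a joint would pass 70% of its speed; a pose out of reach is approached as far as the arm can. A call with a gripper value outside its range is refused whole. The fingers move at their own pace and stop on an object; the grip force is fixed at half the most. Time passes only in rows, so rows that repeat a pose let the fingers close. It gives the time, the measured TCP pose, the force, the opening and the grip force at its end, in the units of the state.
- bot.read_state(): the state, without advancing time (a new reading comes with each control period).
- imaging.capture(name): name is "side" or "top"; returns the picture (480x640x3 uint8, red, green, blue); there is no depth.
- imaging.camera_model(name): a dict with "fx", "fy", "cx", "cy" (pixels), "T" (4x4, takes a point from camera to world coordinates). Camera axes: x right, y down, z forward; pixel columns grow to the right and rows downward; lengths in m; the calibration is good to about 2 mm. A picture is of the moment at which its call begins. camera_model takes no time and is no camera call.
- bot.hand_in(): hands the job in; it is judged then, once.
The state is a dict: "time_s": time; "joint_positions": joint angles; "qvel": joint speeds; "tau": joint torques, N m; "position": TCP position; "tcp_rot": TCP orientation; "force": force on the tool from outside, world axes, zero at the start; "moment": the same for the moment, N m; "opening": opening from 0.0 (shut) to 1.0 (fully open); "grasp_force": force on a finger pad.
Only numpy, scipy, OpenCV 4.12 (cv2) and the standard library are available. Lean on these libraries where they do the work, as an engineer would, in place of code of your own. Each camera call takes 0.05 s, during which the arm holds its last target. There are 200 camera calls.

## Working session

There is one attempt and no reset: what is moved stays moved. The work goes in short steps, Python scripts to look and compute and a tool call to move; the robot and the scene stay as the last step left them, time stands still between calls to the robot, and variables do not carry over. Pictures are saved under pics/ and viewed, at most 10 in all, crops included, and the job is handed in when it is done.

Besides the shell and the picture viewer there is one more tool, called after ">>>" as name(argument=value, ...) on one line, values as JSON. drive_tool: Moves the arm, as the interface text tells. Its arguments: {"type":"object","properties":{"deltas":{"type":"string"}},"required":["deltas"]}

```bash
mkdir -p pics; ls
python3 - <<'E'
from rig import bot, imaging
import cv2,numpy as np
for n in("side","top"):
    cv2.imwrite(f"pics/{n}0.png",imaging.capture(n)[:,:,::-1]); m=imaging.camera_model(n); print(n,m["fx"],m["fy"],m["cx"],m["cy"]);print(np.round(m["T"],3))
s=bot.read_state();print(s)
E
```

```text
pics
side 433.19954765791533 433.19954765791533 324.2065567977451 237.9451117305153
[[-0.976 -0.141  0.169  0.418]
 [-0.22   0.639 -0.737  0.623]
 [-0.004 -0.756 -0.654  0.672]
 [ 0.     0.     0.     1.   ]]
top 623.4178127788678 623.4178127788678 308.6469628305289 222.77839007613562
[[-0.003 -0.996  0.087  0.462]
 [-1.     0.005  0.016 -0.013]
 [-0.017 -0.087 -0.996  1.454]
 [ 0.     0.     0.     1.   ]]
{'time_s': 0.1, 'joint_positions': array([-7.50288394e+01,  3.02745917e+01,  8.21500198e+01, -9.72382936e-04,
        6.76895535e+01, -1.02272834e+01]), 'qvel': array([ 0.05715898, -0.12389528, -0.06364899,  0.008053  ,  0.05282797,
       -0.00100266]), 'tau': array([-1.40989137e-04, -4.40985096e+01, -1.77151108e+01,  6.33868994e-02,
        5.34083415e-02, -4.86279987e-05]), 'position': array([ 0.26593093, -0.56481137,  0.19885391]), 'tcp_rot': array([[ 9.04835955e-01,  4.25760043e-01, -5.29910016e-04],
       [ 4.25760238e-01, -9.04833979e-01,  1.92086284e-03],
       [ 3.38346057e-04, -1.96368038e-03, -9.99998015e-01]]), 'force': array([-0.19526071, -0.13398616, -0.63237046]), 'moment': array([-0.03300659,  0.01304358, -0.03853977]), 'grasp_force': 0.0, 'opening': 1.0015170469030108}
```

View pics/side0.png

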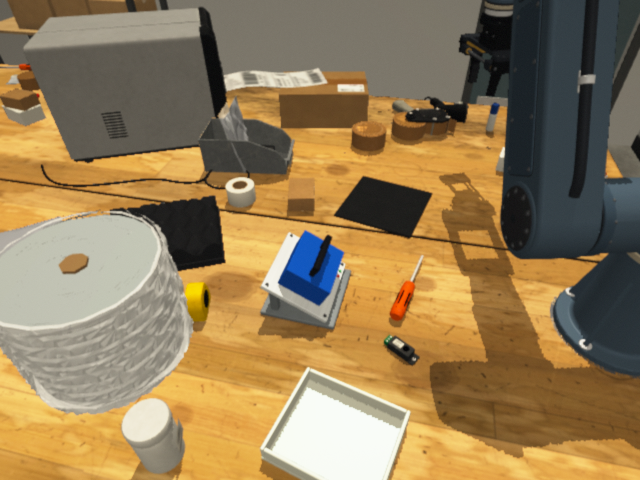

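View pics/top0.png

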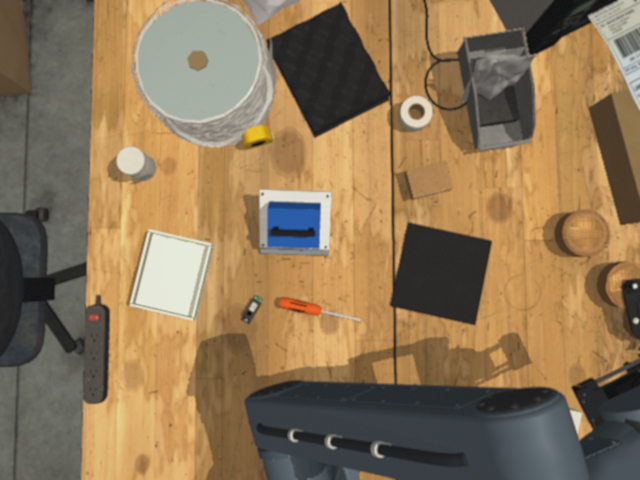

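Top view: the cover is at about (294,225) with its handle at (293,232), the flat mat at (442,273) to the right (−y), and the tray at (170,275) to the left. The textured black pad at (330,70) is a decoy. I'll measure these next.

```bash
cat > h.py <<'E'
import numpy as np,cv2
from rig import bot,imaging
def ray(n,p):
    m=imaging.camera_model(n);T=np.array(m["T"])
    d=T[:3,:3]@np.array([(p[0]-m["cx"])/m["fx"],(p[1]-m["cy"])/m["fy"],1]);return T[:3,3],d/np.linalg.norm(d)
def atz(n,p,z):
    o,d=ray(n,p);return o+d*(z-o[2])/d[2]
def tri(pt,ps):
    A=[];b=[]
    for n,p in(("top",pt),("side",ps)):
        o,d=ray(n,p);M=np.eye(3)-np.outer(d,d);A.append(M);b.append(M@o)
    x=np.linalg.lstsq(np.vstack(A),np.hstack(b),rcond=None)[0]
    return x
def proj(n,X):
    m=imaging.camera_model(n);T=np.array(m["T"]);c=T[:3,:3].T@(np.array(X)-T[:3,3])
    return np.array([m["fx"]*c[0]/c[2]+m["cx"],m["fy"]*c[1]/c[2]+m["cy"]])
def rect(mask,box):
    x0,y0,x1,y1=box;m=np.zeros_like(mask,np.uint8);m[y0:y1,x0:x1]=mask[y0:y1,x0:x1]
    n,l,s,c=cv2.connectedComponentsWithStats(m);k=1+np.argmax(s[1:,4])
    pts=np.argwhere(l==k)[:,::-1].astype(np.float32);return cv2.minAreaRect(pts),s[k,4],pts
E
cat > m.py <<'E'
from h import *
t=cv2.imread("pics/top0.png").astype(int);s=cv2.imread("pics/side0.png").astype(int)
dark=lambda i:i.max(2)<45
for nm,msk,box,z in(("mat",dark(t),(380,215,500,330),.008),("tray",t.min(2)>140,(120,220,220,325),.035)):
    r,a,p=rect(msk,box);c=cv2.boxPoints(r)
    W=np.array([atz("top",q,z) for q in c]);print(nm,np.round(W.mean(0),3),"sides",np.round(np.linalg.norm(np.diff(W,axis=0),axis=1),3),"ang",np.degrees(np.arctan2(*(W[1]-W[0])[1::-1])))
rt,_,pt=rect(dark(t),(262,205,325,245));rs,_,ps=rect(dark(s),(300,233,335,278))
print("handle",rt,rs)
for X in(tri(rt[0],rs[0]),):print(X)
def ends(p):
    v=np.linalg.svd(p-p.mean(0),full_matrices=0)[2][0];q=(p-p.mean(0))@v;return p.mean(0)+v*q.min(),p.mean(0)+v*q.max()
print(ends(pt),ends(ps),[np.round(atz("top",e,.122),4) for e in ends(pt)])
a=cv2.resize(cv2.imread("pics/top0.png")[180:265,250:340],None,fx=6,fy=6);b=cv2.resize(cv2.imread("pics/side0.png")[225:330,255:355],None,fx=5,fy=5)
b=cv2.resize(b,(480,504));a=cv2.copyMakeBorder(a[:,:300*2][:504],0,max(0,504-a.shape[0]),0,0,cv2.BORDER_CONSTANT)
o=np.hstack([a[:504],b]);cv2.imwrite("pics/crop.png",cv2.resize(o,None,fx=.78,fy=.78));print(o.shape)
E
python3 m.py
```

```text
mat [ 0.471 -0.292  0.008] sides [0.191 0.199 0.19 ] ang -13.401556239427455
tray [0.47  0.326 0.035] sides [0.183 0.153 0.182] ang -12.666353607707903
handle ((292.5138244628906, 231.52981567382812), (41.09987258911133, 6.144401550292969), 1.6846843957901) ((320.4623718261719, 255.90716552734375), (6.73014497756958, 42.541603088378906), 22.932100296020508)
[0.55970277 0.04374829 0.11131978]
(array([271.9554, 231.6224], dtype=float32), array([313.0343 , 232.75151], dtype=float32)) (array([328.6885 , 236.28876], dtype=float32), array([312.23538, 275.51813], dtype=float32)) [array([0.56  , 0.0876, 0.122 ]), array([ 5.571e-01, -5.000e-04,  1.220e-01])]
(504, 1020, 3)
```

View pics/crop.png

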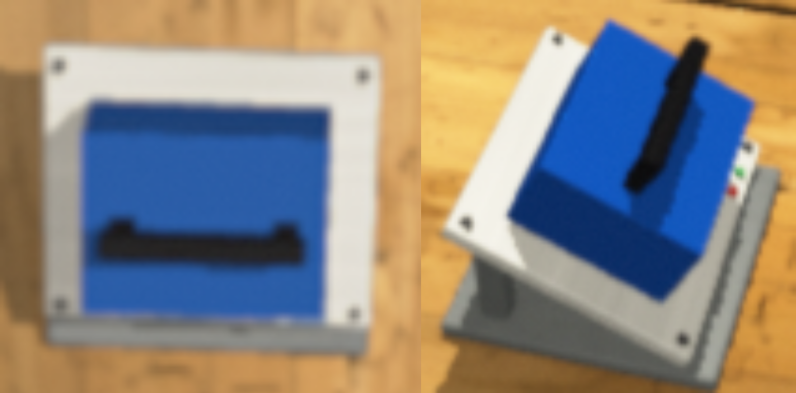

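The crop shows the stand at roughly yaw 0 with clear corners on the deck and the cover. I'll fit the stand's pose to those corners.

```bash
cat > fit.py <<'E'
from h import *
from scipy.optimize import least_squares
T=lambda a,b:np.array([250+a/4.68,180+b/4.68]); S=lambda a,b:np.array([255+(a-421.2)/3.744,225+b/3.744])
D,C,R=(70,80,0),(46,58,48),(46,58,0)
L=[]
for sx,sy,k,p in[(1,1,D,T(45,45)),(1,-1,D,T(378,57)),(-1,-1,D,T(370,326)),(-1,1,D,T(46,318)),(1,1,C,T(85,131)),(1,-1,C,T(328,135)),(-1,-1,C,T(325,320)),(-1,1,C,T(82,315)),(1,1,R,T(90,102)),(1,-1,R,T(330,106))]:L.append(("top",sx,sy,k,p))
for sx,sy,k,p in[(1,-1,C,S(610,22)),(-1,-1,C,S(755,100)),(-1,1,C,S(700,255)),(1,1,C,S(540,172)),(1,1,R,S(508,215)),(-1,1,R,S(660,300)),(1,-1,D,S(548,28)),(1,1,D,S(443,230)),(-1,1,D,S(690,363)),(-1,-1,D,S(758,143))]:L.append(("side",sx,sy,k,p))
a=np.radians(27);U=np.array([np.cos(a),0,np.sin(a)]);N=np.array([-np.sin(a),0,np.cos(a)]);Y=np.array([0,1,0])
def w(P,u,v,n):
    x,y,yaw,h=P;c,s=np.cos(yaw),np.sin(yaw);Rz=np.array([[c,-s,0],[s,c,0],[0,0,1]])
    return np.array([x,y,h])+Rz@(u*U+v*Y+n*N)
f=lambda P:np.hstack([proj(n,w(P,sx*k[0]/1e3,sy*k[1]/1e3,k[2]/1e3))-p for n,sx,sy,k,p in L])
r=least_squares(f,[.58,.04,0,.06],loss="soft_l1");P=r.x;np.save("P.npy",P)
if __name__=="__main__":
    print(P,"res",np.round(f(P).reshape(-1,2),1).tolist());print("handle",w(P,0,0,.07),"nest",w(P,0,0,.018))
    print("bar ends px",[proj(c,w(P,0,s*.048,.07)) for c in("top","side") for s in(1,-1)])
E
python3 fit.py
```

```text
[ 0.58894744  0.04095512 -0.03138337  0.05316758] res [[-0.5, 1.1], [0.5, 0.4], [0.4, 0.5], [0.1, 0.3], [-0.9, 0.8], [0.8, 1.3], [0.4, 0.6], [0.0, 0.3], [-0.1, -0.7], [0.6, -0.2], [-1.3, -1.0], [-0.5, 0.3], [0.4, 0.6], [-0.8, -1.2], [-1.9, 1.4], [-0.1, 1.5], [-0.9, -0.7], [0.0, -0.3], [-0.1, -0.6], [0.1, 0.5]]
handle [0.55718376 0.0419523  0.11553804] nest [0.58077964 0.04121154 0.0692057 ]
bar ends px [array([271.10072759, 232.44121929]), array([315.62412093, 233.6297038 ]), array([314.60537029, 271.3805458 ]), array([327.62945382, 237.63232764])]
```

>>> drive_tool(deltas="60 24 50 20 0.1; 40 48 100 20 0.2; 26 72 150 20 0.3; 26 96 200 20 0.4; 26 120 250 20 0.5; 26 144 300 20 0.6; 26 168 350 20 0.7; 26 192 400 20 0.8; 26 216 450 20 0.9; 26 240 500 20 1.0; 26 264 550 20 1.1; 26 291 607 20 1.1")

```text
time_s: 1.3
position: [0.5247, -0.0252, 0.2195]
tcp_rot: [[0.029, 1.0, -0.0], [1.0, -0.029, -0.0], [-0.0, -0.0, -1.0]]
force: [0.9, -0.6, 0.4]
opening: 0.302
grasp_force: 0.0
```

>>> drive_tool(deltas="26 0 0 -20 0; 26 0 0 -20 0; 26 0 0 -40 0; 26 0 0 -40 0; 26 0 0 -40 0")

```text
time_s: 1.8
position: [0.5238, -0.0281, 0.1799]
tcp_rot: [[0.033, 0.999, -0.001], [0.999, -0.033, 0.0], [0.0, -0.001, -1.0]]
force: [0.1, -0.8, 1.0]
opening: 0.297
grasp_force: 0.0
```

Run:
```python
from h import *
s=bot.read_state();print(s["time_s"],s["position"],s["tcp_rot"],s["force"],s["opening"]*87)
a=imaging.capture("top")[180:265,250:340,::-1];b=imaging.capture("side")[200:320,260:380,::-1]
cv2.imwrite("pics/c2.png",np.hstack([cv2.resize(a,(318,300)),cv2.resize(b,(480,480))[:300]]) if 0 else np.hstack([cv2.resize(a,(318,480)),cv2.resize(b,(480,480))]))
```

```text
1.8 [ 0.52383811 -0.02810889  0.17990759] [[ 3.26062301e-02  9.99467587e-01 -1.17274602e-03]
 [ 9.99468264e-01 -3.26060254e-02  1.93236339e-04]
 [ 1.54894871e-04 -1.17842313e-03 -9.99999294e-01]] [ 0.06993342 -0.78467185  0.96720474] 25.876138593274575
```

View pics/c2.png

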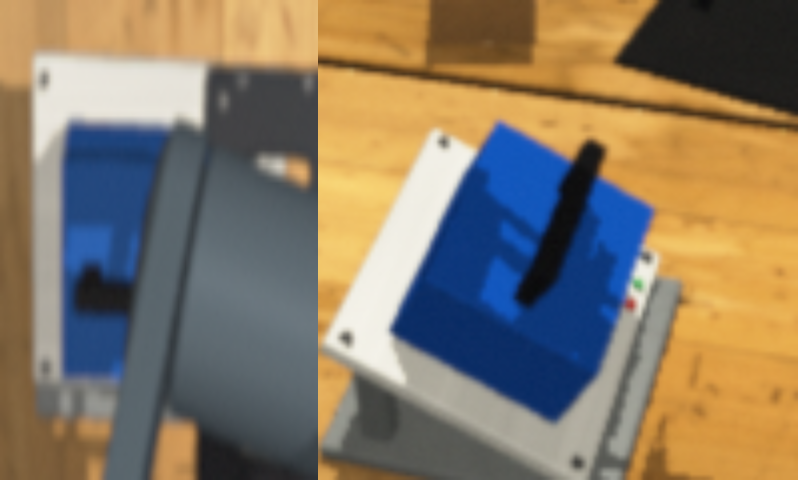

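>>> drive_tool(deltas="26 11 23 0 0; 26 22 46 0 0; 26 33 70 0 0; 26 33 70 0 0; 26 33 70 -20 0; 26 33 70 -35 0; 26 33 70 -35 0; 26 33 70 -35 0")

```text
time_s: 2.7
position: [0.5574, 0.042, 0.1453]
tcp_rot: [[0.032, 0.999, 0.0], [0.999, -0.032, -0.0], [-0.0, 0.0, -1.0]]
force: [0.6, 0.5, 0.6]
opening: 0.304
grasp_force: 0.0
```

Run:
```python
from h import *
b=imaging.capture("side")[180:300,260:380,::-1]
cv2.imwrite("pics/c3.png",cv2.resize(b,(600,600)));s=bot.read_state();print(s["position"],proj("side",s["position"])-[260,180])
```

```text
[0.5578948  0.04203896 0.14567743] [60.8676975 61.7496138]
```

View pics/c3.png

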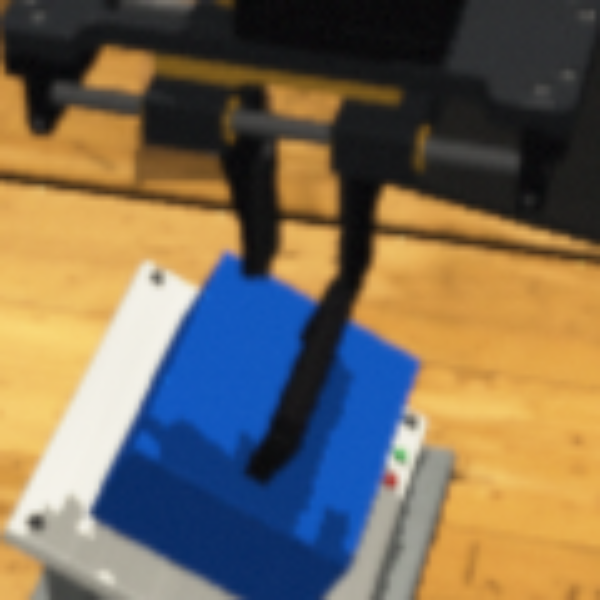

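>>> drive_tool(deltas="26 0 0 -10 0; 26 0 0 -20 0; 26 0 0 -28 0; 26 0 0 -28 0; 26 0 0 -28 0")

```text
time_s: 3.25
position: [0.5571, 0.0428, 0.1163]
tcp_rot: [[0.031, 1.0, -0.001], [1.0, -0.031, 0.0], [0.0, -0.001, -1.0]]
force: [-0.3, -0.2, -0.3]
opening: 0.298
grasp_force: 0.0
```

Run:
```python
from h import *
b=imaging.capture("side")[205:305,270:370,::-1]
cv2.imwrite("pics/c4.png",cv2.resize(b,(600,600),interpolation=cv2.INTER_CUBIC));s=bot.read_state();print(s["position"],proj("side",s["position"])-[270,205])
```

```text
[0.55740158 0.04279943 0.11660985] [51.17859484 48.64613671]
```

View pics/c4.png

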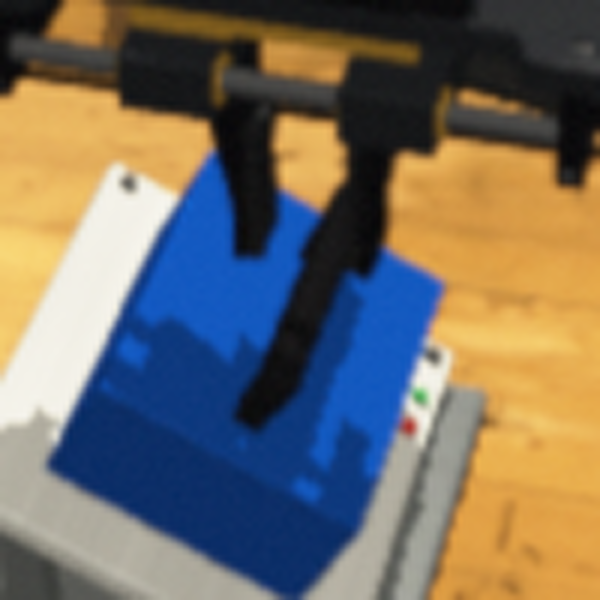

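The tips appear about 5 px higher in the side view than I predicted, so I'll find their height by probing down with force feedback.

>>> drive_tool(deltas="26 0 0 -3 0; 26 0 0 -5 0; 26 0 0 -5 0; 26 0 0 -5 0")

```text
time_s: 3.7
position: [0.5574, 0.0428, 0.1118]
tcp_rot: [[0.031, 1.0, 0.0], [1.0, -0.031, 0.0], [0.0, 0.0, -1.0]]
force: [-0.9, 0.8, -0.1]
opening: 0.299
grasp_force: 0.0
```

>>> drive_tool(deltas="26 0 0 -1 0; 26 0 0 -2 0; 26 0 0 -2 0; 26 0 0 -2 0")

```text
time_s: 4.1
position: [0.5573, 0.0428, 0.1097]
tcp_rot: [[0.031, 1.0, -0.0], [1.0, -0.031, -0.0], [-0.0, -0.0, -1.0]]
force: [0.6, 0.0, 0.3]
opening: 0.299
grasp_force: 0.0
```

>>> drive_tool(deltas="26 0 0 -1 0; 26 0 0 -2 0; 26 0 0 -2 0; 26 0 0 -2 0")

```text
time_s: 4.5
position: [0.5573, 0.0428, 0.1077]
tcp_rot: [[0.031, 1.0, -0.0], [1.0, -0.031, 0.0], [0.0, -0.0, -1.0]]
force: [0.3, -0.2, -0.1]
opening: 0.3
grasp_force: 0.0
```

>>> drive_tool(deltas="26 0 0 -1 0; 26 0 0 -2 0; 26 0 0 -2 0; 26 0 0 -2 0")

```text
time_s: 4.9
position: [0.5573, 0.0427, 0.1057]
tcp_rot: [[0.031, 1.0, -0.0], [1.0, -0.031, 0.0], [-0.0, -0.0, -1.0]]
force: [-1.3, -0.3, -0.1]
opening: 0.298
grasp_force: 0.0
```

>>> drive_tool(deltas="26 0 0 -1 0; 26 0 0 -2 0; 26 0 0 -2 0; 26 0 0 -2 0")

```text
time_s: 5.3
position: [0.5573, 0.0428, 0.1037]
tcp_rot: [[0.031, 1.0, -0.0], [1.0, -0.031, 0.0], [0.0, -0.0, -1.0]]
force: [0.4, 0.4, 0.1]
opening: 0.293
grasp_force: 0.0
```

>>> drive_tool(deltas="26 0 0 -1 0; 26 0 0 -2 0; 26 0 0 -2 0; 26 0 0 -2 0")

```text
time_s: 5.7
position: [0.5573, 0.0428, 0.1017]
tcp_rot: [[0.031, 1.0, -0.0], [1.0, -0.031, 0.0], [-0.0, -0.0, -1.0]]
force: [-0.5, 0.1, 0.0]
opening: 0.297
grasp_force: 0.0
```

>>> drive_tool(deltas="22 0 0 0 0; 20 0 0 0 0; 19 0 0 0 0; 19 0 0 0 0; 18 0 0 0 0; 18 0 0 0 0")

```text
time_s: 6.3
position: [0.5573, 0.0428, 0.1017]
tcp_rot: [[0.031, 1.0, -0.0], [1.0, -0.031, 0.0], [0.0, -0.0, -1.0]]
force: [-0.4, 0.4, -0.3]
opening: 0.209
grasp_force: 0.0
```

>>> drive_tool(deltas="17 0 0 0 0; 17 0 0 0 0; 16 0 0 0 0; 16 0 0 0 0")

```text
time_s: 6.7
position: [0.5574, 0.0427, 0.1018]
tcp_rot: [[0.031, 1.0, 0.0], [1.0, -0.031, 0.0], [0.0, 0.0, -1.0]]
force: [1.3, -0.3, 0.2]
opening: 0.185
grasp_force: 0.0
```

Run:
```python
from h import *
b=imaging.capture("side")[205:305,270:370,::-1];t=imaging.capture("top")[180:260,260:340,::-1]
c=np.hstack([cv2.resize(b,(500,500),interpolation=cv2.INTER_CUBIC),cv2.resize(t,(300,500))])
cv2.imwrite("pics/c5.png",c);s=bot.read_state();print(s["position"],(proj("side",s["position"])-[270,205])*5)
```

```text
[0.55733666 0.04274368 0.1017683 ] [256.44365731 271.71757862]
```

View pics/c5.png

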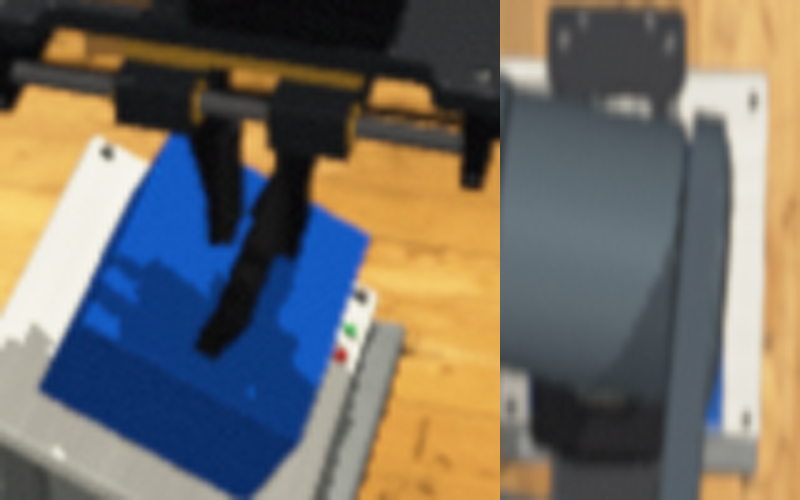

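The side view shows the left (upslope) tip at (220,240) short of the bar and the right tip at (292,252) against it. The fingers need to go lower and slightly in −x, so I'll probe further.

>>> drive_tool(deltas="24 0 0 0 0; 26 -2 0 0 0; 26 -2 0 0 0; 26 -2 0 -1 0; 26 -2 0 -2 0; 26 -2 0 -2 0; 26 -2 0 -2 0")

```text
time_s: 7.5
position: [0.5553, 0.0427, 0.0997]
tcp_rot: [[0.031, 1.0, -0.0], [1.0, -0.031, 0.0], [0.0, -0.0, -1.0]]
force: [0.4, -0.0, 0.0]
opening: 0.297
grasp_force: 0.0
```

>>> drive_tool(deltas="26 0 0 -1 0; 26 0 0 -2 0; 26 0 0 -2 0; 26 0 0 -2 0")

```text
time_s: 7.9
position: [0.5553, 0.0428, 0.0977]
tcp_rot: [[0.031, 1.0, -0.0], [1.0, -0.031, 0.0], [0.0, -0.0, -1.0]]
force: [-0.8, 1.2, -0.1]
opening: 0.298
grasp_force: 0.0
```

>>> drive_tool(deltas="26 0 0 -1 0; 26 0 0 -2 0; 26 0 0 -2 0; 26 0 0 -2 0")

```text
time_s: 8.3
position: [0.5553, 0.0427, 0.0957]
tcp_rot: [[0.031, 1.0, -0.0], [1.0, -0.031, 0.0], [0.0, -0.0, -1.0]]
force: [1.1, 0.1, -0.4]
opening: 0.296
grasp_force: 0.0
```

>>> drive_tool(deltas="26 0 0 -1 0; 26 0 0 -2 0; 26 0 0 -2 0; 26 0 0 -2 0")

```text
time_s: 8.7
position: [0.5553, 0.0427, 0.0937]
tcp_rot: [[0.031, 1.0, -0.0], [1.0, -0.031, 0.0], [-0.0, -0.0, -1.0]]
force: [-0.2, -0.1, 0.3]
opening: 0.301
grasp_force: 0.0
```

>>> drive_tool(deltas="26 0 0 -1 0; 26 0 0 -2 0; 26 0 0 -2 0; 26 0 0 -2 0")

```text
time_s: 9.1
position: [0.5553, 0.0428, 0.0917]
tcp_rot: [[0.031, 1.0, -0.0], [1.0, -0.031, 0.0], [0.0, -0.0, -1.0]]
force: [-0.3, 0.6, -0.1]
opening: 0.298
grasp_force: 0.0
```

>>> drive_tool(deltas="22 0 0 0 0; 20 0 0 0 0; 19 0 0 0 0; 19 0 0 0 0; 18 0 0 0 0; 18 0 0 0 0")

```text
time_s: 9.7
position: [0.5553, 0.0428, 0.0917]
tcp_rot: [[0.031, 1.0, -0.0], [1.0, -0.031, -0.0], [-0.0, -0.0, -1.0]]
force: [-0.7, 0.0, -0.6]
opening: 0.208
grasp_force: 0.0
```

>>> drive_tool(deltas="17 0 0 0 0; 17 0 0 0 0; 17 0 0 0 0")

```text
time_s: 10.0
position: [0.5553, 0.0428, 0.0917]
tcp_rot: [[0.031, 1.0, -0.0], [1.0, -0.031, 0.0], [0.0, -0.0, -1.0]]
force: [0.5, -0.2, 0.4]
opening: 0.194
grasp_force: 1.0
```

>>> drive_tool(deltas="16 0 0 0 0; 16 0 0 0 0; 16 0 0 0 0")

```text
time_s: 10.3
position: [0.5553, 0.0428, 0.0917]
tcp_rot: [[0.031, 1.0, -0.0], [1.0, -0.031, 0.0], [0.0, -0.0, -1.0]]
force: [-0.2, 0.2, -0.8]
opening: 0.185
grasp_force: 8.4
```

>>> drive_tool(deltas="16 -2 0 4 0; 16 -4 0 8 0; 16 -6 0 12 0; 16 -8 0 16 0; 16 -8 0 16 0")

```text
time_s: 10.8
position: [0.5459, 0.0429, 0.1083]
tcp_rot: [[0.031, 1.0, -0.002], [1.0, -0.031, 0.0], [-0.0, -0.002, -1.0]]
force: [-2.4, 0.2, 0.6]
opening: 0.188
grasp_force: 1.1
```

Run:
```python
from h import *
b=imaging.capture("side")[195:315,260:380,::-1]
cv2.imwrite("pics/c6.png",cv2.resize(b,(600,600),interpolation=cv2.INTER_CUBIC))
```

```text
(no output)
```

View pics/c6.png

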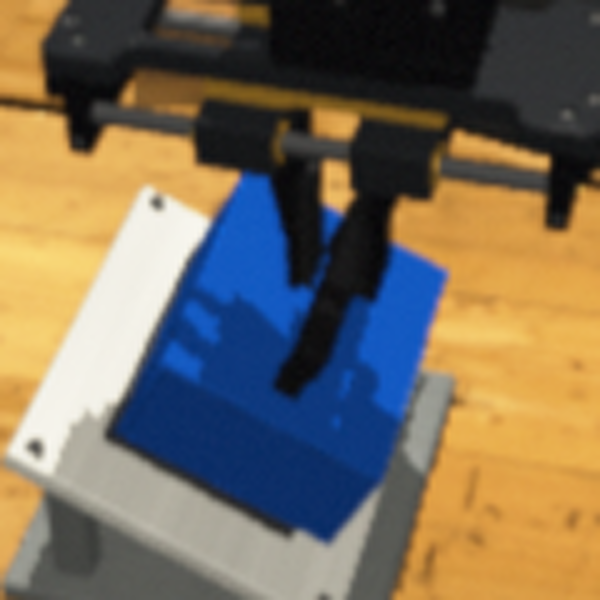

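The cover is partly lifted and still tilted, with the gap under its lower-left edge around (110–290, 435–535). I'll tighten slightly and keep drawing it off.

>>> drive_tool(deltas="15 0 0 0 0; 14 0 0 0 0; 14 0 0 0 0; 14 -1 0 3 0; 14 -2 0 6 0; 14 -2 0 6 0")

```text
time_s: 11.45
position: [0.5472, 0.0426, 0.1146]
tcp_rot: [[0.031, 1.0, 0.004], [1.0, -0.031, -0.0], [-0.0, 0.004, -1.0]]
force: [-0.1, 0.8, 0.4]
opening: 0.16
grasp_force: 0.0
```

>>> drive_tool(deltas="12 0 0 0 0; 10 0 0 0 0; 10 0 0 0 0; 10 0 0 0 0")

```text
time_s: 11.85
position: [0.5454, 0.0427, 0.1137]
tcp_rot: [[0.031, 1.0, 0.0], [1.0, -0.031, 0.0], [0.0, 0.0, -1.0]]
force: [-0.3, 0.3, 0.0]
opening: 0.118
grasp_force: 0.0
```

Run:
```python
from h import *
b=imaging.capture("side")[195:315,260:380,::-1]
cv2.imwrite("pics/c7.png",cv2.resize(b,(600,600),interpolation=cv2.INTER_CUBIC))
```

```text
(no output)
```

View pics/c7.png

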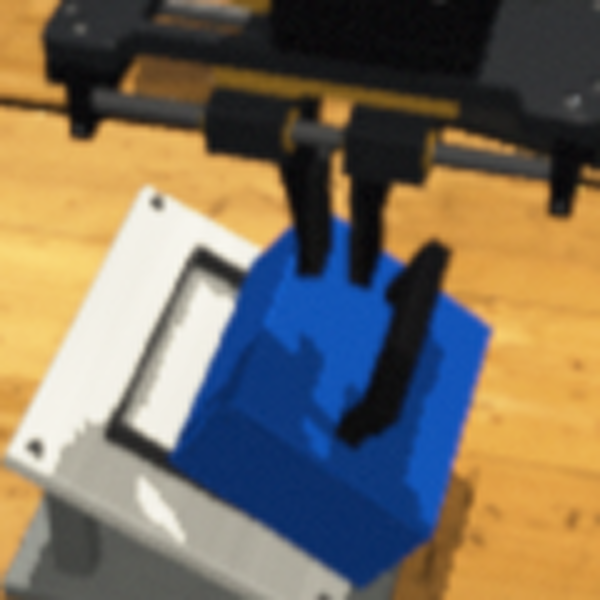

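The cover slipped out of the shallow grip. It slid downslope and leans inside the curb: its bar runs (435,245) to (350,440), and the curb's upper left shows at (110–240, 250–435). My reading of tip height is off, so I'll back off, touch the bench to check it, and re-measure the cover.

>>> drive_tool(deltas="10 0 0 40 0; 10 0 0 80 0; 6 -20 -40 80 0; 2 -50 -80 80 0; 0 -80 -120 80 0; 0 -95 -143 60 0; 0 -95 -143 20 0; 0 -95 -143 -30 0; 0 -95 -143 -70 0; 0 -95 -143 -90 0; 0 -95 -143 -98 0; 0 -95 -143 -98 0")

```text
time_s: 13.1
position: [0.45, -0.1001, 0.015]
tcp_rot: [[0.031, 1.0, -0.002], [1.0, -0.031, 0.001], [0.001, -0.002, -1.0]]
force: [-0.3, 0.7, -0.0]
opening: 0.003
grasp_force: 0.0
```

Run:
```python
from h import *
s=bot.read_state();print(s["time_s"],s["position"],s["force"])
t=imaging.capture("top")[:,:,::-1];b=imaging.capture("side")[:,:,::-1]
cv2.imwrite("pics/t1.png",t);cv2.imwrite("pics/s1.png",b)
t0=cv2.imread("pics/top0.png").astype(int);s0=cv2.imread("pics/side0.png").astype(int)
tip=proj("side",s["position"]);print("tip pred",tip,proj("top",s["position"]))
# finger tip via darkness change in side
d=(np.abs(b.astype(int)-s0).max(2)>60)&(b.max(2)<70)
c=int(tip[0])
for r in range(int(tip[1])-25,int(tip[1])+12): print(r,"".join("#" if d[r,k] else "." for k in range(c-20,c+21)))
# visible blue in both
for im,n in((t,"top"),(b,"side")):
    m=im.astype(int);bl=(m[:,:,0]>90)&(m[:,:,2]<60);y,x=np.nonzero(bl);print(n,bl.sum(),x.min(),x.max(),y.min(),y.max())
```

```text
13.1 [ 0.45002236 -0.10010678  0.0150046 ] [-0.25349512  0.67493625 -0.02016751]
tip pred [382.77148792 251.42898435] [357.0516709  282.39696429]
226 .........................................
227 .........................................
228 .........................................
229 .................###.....................
230 ................######...................
231 .................#####...................
232 .................###.....................
233 .................#########...............
234 ..................###########............
235 ..................##########.............
236 ..................##########.............
237 ..................#########..............
238 ..................#########..............
239 ..................#########..............
240 ..................########...............
241 ..................########...............
242 ..................########...............
243 ..................########...............
244 ..................########...............
245 ..................#######................
246 ..................#######................
247 ........................#................
248 .........................................
249 .........................................
250 .........................................
251 .........................................
252 .........................................
253 .........................................
254 .........................................
255 .........................................
256 .........................................
257 .........................................
258 .........................................
259 .........................................
260 .........................................
261 .........................................
262 .........................................
top 1866 268 318 216 261
side 2623 294 498 103 312
```

>>> drive_tool(deltas="0 0 0 -4 0; 0 0 0 -8 0; 0 0 0 -11 0; 0 0 0 -11 0")

```text
time_s: 13.6
position: [0.4503, -0.1002, 0.0047]
tcp_rot: [[0.031, 1.0, -0.0], [1.0, -0.031, 0.0], [0.0, -0.0, -1.0]]
force: [-0.1, 0.1, 0.3]
opening: 0.005
grasp_force: 0.0
```

>>> drive_tool(deltas="0 0 0 -2 0; 0 0 0 -4 0; 0 0 0 -4 0")

```text
time_s: 13.9
position: [0.4502, -0.1002, 0.0005]
tcp_rot: [[0.031, 1.0, -0.0], [1.0, -0.031, 0.0], [0.0, -0.0, -1.0]]
force: [-0.2, 0.0, -0.4]
opening: 0.007
grasp_force: 0.0
```

>>> drive_tool(deltas="0 0 0 -2 0; 0 0 0 -3 0; 0 0 0 -3 0")

```text
time_s: 14.2
position: [0.4502, -0.1002, -0.0024]
tcp_rot: [[0.031, 1.0, -0.0], [1.0, -0.031, 0.0], [0.0, -0.0, -1.0]]
force: [-0.4, -0.2, 0.5]
opening: 0.002
grasp_force: 0.0
```

>>> drive_tool(deltas="0 0 0 -2 0; 0 0 0 -3 0; 0 0 0 -3 0")

```text
time_s: 14.5
position: [0.4502, -0.1002, -0.0054]
tcp_rot: [[0.031, 1.0, -0.0], [1.0, -0.031, 0.0], [0.0, -0.0, -1.0]]
force: [-0.1, -0.1, -0.7]
opening: 0.012
grasp_force: 0.0
```

>>> drive_tool(deltas="0 0 0 -2 0; 0 0 0 -3 0; 0 0 0 -3 0")

```text
time_s: 14.8
position: [0.4502, -0.1002, -0.0084]
tcp_rot: [[0.031, 1.0, -0.0], [1.0, -0.031, 0.0], [0.0, -0.0, -1.0]]
force: [0.1, 0.2, -1.1]
opening: 0.003
grasp_force: 0.0
```

>>> drive_tool(deltas="0 0 0 -2 0; 0 0 0 -3 0; 0 0 0 -3 0")

```text
time_s: 15.1
position: [0.4502, -0.1002, -0.0114]
tcp_rot: [[0.031, 1.0, -0.0], [1.0, -0.031, 0.0], [0.0, -0.0, -1.0]]
force: [-0.6, 0.1, 0.5]
opening: 0.007
grasp_force: 0.0
```

>>> drive_tool(deltas="0 0 0 -2 0; 0 0 0 -3 0; 0 0 0 -3 0")

```text
time_s: 15.4
position: [0.4502, -0.1002, -0.0144]
tcp_rot: [[0.031, 1.0, -0.0], [1.0, -0.031, 0.0], [0.0, -0.0, -1.0]]
force: [0.4, -0.7, -0.5]
opening: 0.008
grasp_force: 0.0
```

Run:
```python
from h import *
s=bot.read_state();print(s["time_s"],s["position"],s["force"],s["joint_positions"])
t=imaging.capture("top")[:,:,::-1]; a=t[190:275,250:340]; b=cv2.imread("pics/s1.png")[225:325,260:360]
cv2.imwrite("pics/t2.png",t)
cv2.imwrite("pics/c8.png",np.hstack([cv2.resize(a,(420,397),interpolation=cv2.INTER_CUBIC),cv2.resize(b,(380,397),interpolation=cv2.INTER_CUBIC)]))
```

```text
15.4 [ 0.45023801 -0.10020901 -0.01441964] [ 0.434444   -0.65966576 -0.48985989] [-2.64727768e+01  4.11126898e+01  1.14022812e+02  8.38747569e-04
  2.48839687e+01 -2.46935510e+01]
```

View pics/c8.png

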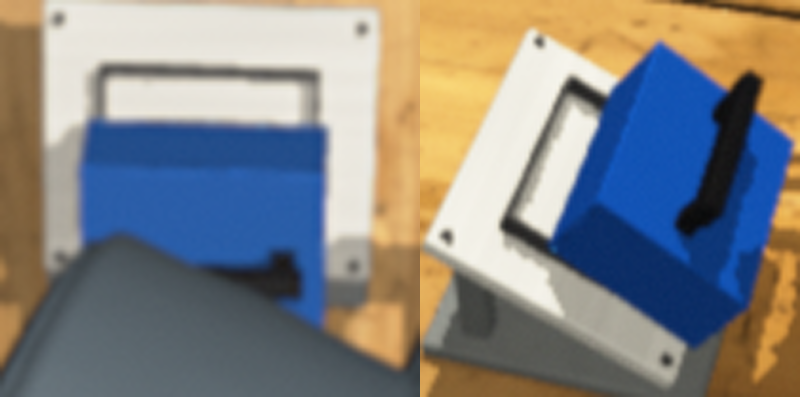

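The touch confirms the true fingertips sit about 15–20 mm above the reported TCP. In the picture the cover's upslope rim edge is at (88,122)–(328,127) in the top view, and its top-face corners are clear in the side view. I'll fit its 6-DOF pose and continue to bench contact.

```bash
cat > fit2.py <<'E'
from h import *
from scipy.optimize import least_squares
from scipy.spatial.transform import Rotation as Ro
T=lambda a,b:np.array([250+a/4.667,190+b/4.667]);S=lambda a,b:np.array([260+(a-420)/3.8,225+b/3.97])
L=[("top",46,58,0,T(88,122)),("top",46,-58,0,T(329,126)),("top",46,58,48,T(82,163)),("top",46,-58,48,T(326,168)),("top",-46,-58,48,T(322,326)),
("side",46,-58,48,S(660,42)),("side",-46,-58,48,S(795,142)),("side",-46,58,48,S(741,305)),("side",46,58,48,S(597,207)),("side",46,58,0,S(551,248)),("side",-46,58,0,S(694,348)),
("side",0,-48,72,S(752,77)),("side",0,48,70,S(687,226))]
w=lambda P,v:P[:3]+Ro.from_euler("zy",[P[3],P[4]]).apply(np.array(v)/1e3)
f=lambda P:np.hstack([proj(n,w(P,(a,b,c)))-p for n,a,b,c,p in L])
r=least_squares(f,[.56,.04,.06,-.03,-.47],loss="soft_l1");P=r.x
print(np.round(P,4),"tilt",np.degrees(P[4]));print(np.round(f(P).reshape(-1,2),1).tolist());print("handle",w(P,(0,0,70)),"rim up/down",w(P,(46,0,0)),w(P,(-46,0,0)))
E
python3 fit2.py
```

```text
[ 0.5599  0.0424  0.0447 -0.0339 -0.5885] tilt -33.71796178333667
[[-0.2, -0.6], [0.1, -0.2], [-0.4, 1.0], [0.9, 1.3], [0.5, 3.4], [-1.3, -0.0], [-0.4, -0.0], [1.9, 0.5], [-0.9, -1.9], [-1.9, 0.5], [-0.1, 1.1], [-1.4, 0.6], [3.9, -2.7]]
handle [0.5210437  0.0424028  0.10294473] rim up/down [0.59814098 0.04084437 0.0702403 ] [0.52166114 0.04396124 0.01919994]
```

>>> drive_tool(deltas="0 0 0 -2 0; 0 0 0 -3 0; 0 0 0 -3 0")

```text
time_s: 15.75
position: [0.4502, -0.1002, -0.0174]
tcp_rot: [[0.031, 1.0, -0.0], [1.0, -0.031, 0.0], [0.0, -0.0, -1.0]]
force: [-0.1, -0.3, -0.2]
opening: 0.001
grasp_force: 0.0
```

>>> drive_tool(deltas="0 0 0 -2 0; 0 0 0 -3 0; 0 0 0 -3 0")

```text
time_s: 16.05
position: [0.4502, -0.1002, -0.0204]
tcp_rot: [[0.031, 1.0, -0.0], [1.0, -0.031, 0.0], [0.0, -0.0, -1.0]]
force: [0.2, -0.1, 0.9]
opening: 0.001
grasp_force: 0.0
```

Run:
```python
from h import *
s=bot.read_state();b=imaging.capture("side")[:,:,::-1].astype(int);s0=cv2.imread("pics/side0.png").astype(int)
p=s["position"];tip=proj("side",p);print(p,tip,"if +15,+20,+25:",[np.round(proj("side",p+[0,0,k]),1) for k in(.015,.02,.025)])
d=(np.abs(b-s0).max(2)>60)&(b.max(2)<70);c=int(tip[0])
for r in range(int(tip[1])-25,int(tip[1])+8): print(r,"".join("#" if d[r,k] else "." for k in range(c-20,c+21)), b[r,c].tolist(), s0[r,c].tolist())
```

```text
[ 0.45023304 -0.10019608 -0.02041185] [381.38464082 262.77396689] if +15,+20,+25: [array([381.9, 258. ]), array([382.1, 256.4]), array([382.3, 254.8])]
237 .......###############################... [34, 50, 61] [74, 161, 221]
238 .......###############################... [27, 45, 56] [72, 159, 218]
239 ........##############################... [22, 34, 40] [71, 158, 218]
240 ..............########################... [19, 22, 24] [72, 159, 219]
241 ................######################... [18, 17, 17] [70, 156, 215]
242 .................#####################... [16, 14, 15] [68, 151, 212]
243 .................#############...####.... [16, 15, 16] [68, 153, 214]
244 .................############............ [17, 16, 16] [71, 155, 216]
245 .................############............ [16, 16, 15] [70, 154, 215]
246 .................###########............. [17, 16, 16] [66, 147, 207]
247 .................###########............. [16, 17, 17] [65, 147, 207]
248 ..................##########............. [18, 18, 18] [68, 151, 212]
249 ..................#########.............. [18, 17, 18] [
[... 814 characters left out ...]
] [81, 178, 234]
261 ......................................... [51, 108, 156] [86, 182, 237]
262 ......................................... [51, 107, 155] [85, 181, 236]
263 ......................................... [47, 106, 152] [83, 180, 235]
264 ......................................... [46, 105, 151] [82, 178, 234]
265 ......................................... [50, 108, 153] [84, 181, 235]
266 ......................................... [49, 106, 153] [86, 182, 236]
267 ......................................... [47, 103, 149] [80, 174, 232]
268 ......................................... [48, 104, 150] [81, 175, 233]
269 ......................................... [49, 105, 151] [83, 176, 233]
```

>>> drive_tool(deltas="0 0 0 -2 0; 0 0 0 -2 0; 0 0 0 -2 0")

```text
time_s: 16.4
position: [0.4503, -0.1002, -0.0223]
tcp_rot: [[0.031, 1.0, -0.0], [1.0, -0.031, 0.0], [0.0, -0.0, -1.0]]
force: [0.3, -0.3, -0.4]
opening: 0.006
grasp_force: 0.0
```

>>> drive_tool(deltas="0 0 0 -2 0; 0 0 0 -3 0; 0 0 0 -3 0")

```text
time_s: 16.7
position: [0.4504, -0.1003, -0.0225]
tcp_rot: [[0.031, 1.0, 0.002], [1.0, -0.031, -0.001], [-0.001, 0.002, -1.0]]
force: [-2.9, 0.6, 28.6]
opening: 0.004
grasp_force: 14.4
```

Bench contact comes at a reading of −0.0224, so true tip z is the reading plus 22 mm, which explains the shallow grip. I'll regrasp deeper: the handle is at about (0.521, 0.042, 0.104), so I want a reading near 0.074.

>>> drive_tool(deltas="0 0 0 40 0; 10 0 0 90 0; 20 0 0 140 0; 26 0 0 175 0; 26 20 40 175 0; 26 40 80 175 0; 26 60 120 175 0; 26 71 142 175 0; 26 71 142 150 0; 26 71 142 125 0; 26 71 142 125 0; 26 71 142 125 0")

```text
time_s: 17.9
position: [0.5209, 0.0418, 0.0996]
tcp_rot: [[0.031, 1.0, -0.001], [1.0, -0.031, 0.0], [0.0, -0.001, -1.0]]
force: [-0.5, -0.1, -0.2]
opening: 0.294
grasp_force: 0.0
```

Run:
```python
from h import *
s=bot.read_state();p=s["position"].copy();p[2]+=.0224;print(s["time_s"],s["position"],s["force"],s["opening"]*87)
b=imaging.capture("side")[:,:,::-1].astype(int);cv2.imwrite("pics/s2.png",b)
t=proj("side",p);print("true tip px",t)
for r in range(int(t[1])-12,290): print(r,"".join("#" if b[r,k].max()<50 else "b" if b[r,k,0]>b[r,k,2]+40 else "." for k in range(310,365)))
```

```text
17.9 [0.52086775 0.04178438 0.09958969] [-0.4822719  -0.08553938 -0.23051795] 25.585428687764136
true tip px [340.41089776 254.04557597]
242 ......bbbbbbbbbbb########.............#######..........
243 .....bbbbbbbbbbbbb#######............#######...........
244 ....bbbbbbbbbbbbbb#######..........#########...........
245 ...bbbbbbbbbbbbbbb#######bb.......##########...........
246 .bbbbbbbbbbbbbbbbb#######bbb.....##########............
247 bbbbbbbbbbbbbbbbbbb######bbbbb...##########............
248 bbbbbbbbbbbbbbbbbbb######bbbbbb############............
249 bbbbbbbbbbbbbbbbbbb######bbbbbb############............
250 bbbbbbbbbbbbbbbbbbb######bbbbb#############............
251 bbbbbbbbbbbbbbbbbbb#####bbbbb##############............
252 bbbbbbbbbbbbbbbbbbb#####bbbb###############............
253 bbbbbbbbbbbbbbbbbbb#####bbbb###############............
254 bbbbbbbbbbbbbbbbbbb####bbbb.##############.............
255 bbbbbbbbbbbbbbbbbbb####bbbbb##############.............
256 bbbbbbbbbbbbbbbbbbbbbbbbbbbbb#############.............
257 bbbbbbbbbbbbbbbbbbbbbbbbbbbbb#############bb...........
258
[... 1334 characters left out ...]
bbbbb#########bbbbbbbbbbbbbbb.............
281 bbbbbbbbbbbbbbbbb#########bbbbbbbbbbbbbbbb.............
282 bbbbbbbbbbbbbbbbbb#####bbbbbbbbbbbbbbbbbbb.............
283 bbbbbbbbbbbbbbbbbbb###bbbbbbbbbbbbbbbbbbbb.............
284 bbbbbbbbbbbbbbbbbbbbbbbbbbbbbbbbbbbbbbbbb..............
285 bbbbbbbbbbbbbbbbbbbbbbbbbbbbbbbbbbbbbbbbb..............
286 bbbbbbbbbbbbbbbbbbbbbbbbbbbbbbbbbbbbbbbbb..............
287 bbbbbbbbbbbbbbbbbbbbbbbbbbbbbbbbbbbbbbbb...............
288 bbbbbbbbbbbbbbbbbbbbbbbbbbbbbbbbbbbbbbbb...............
289 bbbbbbbbbbbbbbbbbbbbbbbbbbbbbbbbbbbbbbbb...............[ WARN:0@1.363] global loadsave.cpp:1063 imwrite_ Unsupported depth image for selected encoder is fallbacked to CV_8U.
```

>>> drive_tool(deltas="26 1 0 -8 0; 26 1 0 -16 0; 26 1 0 -20 0; 26 1 0 -20 0; 26 1 0 -20 0")

```text
time_s: 18.45
position: [0.5223, 0.0417, 0.0797]
tcp_rot: [[0.031, 1.0, -0.0], [1.0, -0.031, 0.0], [0.0, -0.0, -1.0]]
force: [0.6, -0.4, -0.6]
opening: 0.297
grasp_force: 0.0
```

>>> drive_tool(deltas="26 0 0 -2 0; 26 0 0 -4 0; 26 0 0 -4 0; 26 0 0 -4 0")

```text
time_s: 18.85
position: [0.5223, 0.0418, 0.0757]
tcp_rot: [[0.031, 1.0, -0.0], [1.0, -0.031, -0.0], [-0.0, -0.0, -1.0]]
force: [-0.6, 0.2, 0.4]
opening: 0.298
grasp_force: 0.0
```

>>> drive_tool(deltas="26 0 0 -2 0; 26 0 0 -3 0; 26 0 0 -3 0")

```text
time_s: 19.15
position: [0.5222, 0.0418, 0.0726]
tcp_rot: [[0.031, 1.0, -0.0], [1.0, -0.031, 0.0], [0.0, -0.0, -1.0]]
force: [-0.5, 0.5, 0.2]
opening: 0.297
grasp_force: 0.0
```

>>> drive_tool(deltas="22 0 0 0 0; 19 0 0 0 0; 19 0 0 0 0; 18 0 0 0 0; 18 0 0 0 0")

```text
time_s: 19.65
position: [0.5207, 0.0419, 0.0726]
tcp_rot: [[0.031, 1.0, -0.003], [1.0, -0.031, 0.0], [0.0, -0.003, -1.0]]
force: [-4.2, -0.5, 1.9]
opening: 0.21
grasp_force: 3.1
```

>>> drive_tool(deltas="18 -2 0 0 0; 17 -2 0 0 0; 17 -2 0 0 0; 17 -2 0 0 0")

```text
time_s: 20.05
position: [0.5207, 0.0418, 0.0728]
tcp_rot: [[0.031, 1.0, 0.001], [1.0, -0.031, 0.0], [0.0, 0.001, -1.0]]
force: [-1.6, -0.1, -0.0]
opening: 0.199
grasp_force: 13.8
```

Firm two-sided contact (17.3 mm opening, 14 N). I'll lift straight up.

>>> drive_tool(deltas="17 0 0 5 0; 17 0 0 12 0; 17 0 0 20 0; 17 0 0 20 0")

```text
time_s: 20.45
position: [0.5217, 0.0416, 0.0942]
tcp_rot: [[0.031, 1.0, 0.004], [1.0, -0.031, -0.0], [-0.0, 0.004, -1.0]]
force: [-0.4, -0.2, -0.8]
opening: 0.199
grasp_force: 13.3
```

>>> drive_tool(deltas="17 0 0 10 0; 17 -2 0 25 0; 17 -8 0 40 0; 17 -14 0 52 0; 17 -20 0 60 0; 17 -20 0 60 0; 17 -20 0 60 0")

```text
time_s: 21.15
position: [0.5002, 0.0417, 0.1528]
tcp_rot: [[0.031, 1.0, 0.0], [1.0, -0.031, -0.0], [0.0, 0.0, -1.0]]
force: [-0.3, -0.0, -1.4]
opening: 0.199
grasp_force: 13.3
```

>>> drive_tool(deltas="15 0 0 0 0; 13 0 0 0 0; 11 0 0 0 0; 9 0 0 0 0; 6 0 0 0 0; 6 0 0 0 0")

```text
time_s: 21.75
position: [0.5003, 0.0418, 0.1527]
tcp_rot: [[0.031, 1.0, -0.0], [1.0, -0.031, 0.0], [0.0, -0.0, -1.0]]
force: [0.7, 0.7, -1.5]
opening: 0.19
grasp_force: 30.0
```

Holding the cover at 30 N, still tilted (jammed diagonally). I'll carry it over the mat, aligning yaw with the mat, then measure the tilt.

>>> drive_tool(deltas="6 -6 -35 0 0; 6 -12 -70 0 0; 6 -18 -110 0 -0.05; 6 -24 -150 0 -0.1; 6 -30 -190 0 -0.15; 6 -38 -230 0 -0.2; 6 -46 -270 0 -0.2; 6 -54 -305 0 -0.2; 6 -58 -327 0 -0.2; 6 -58 -327 0 -0.2; 6 -58 -327 0 -0.2; 6 -58 -327 0 -0.2")

```text
time_s: 22.95
position: [0.4421, -0.2838, 0.1525]
tcp_rot: [[0.228, 0.974, -0.001], [0.974, -0.228, 0.001], [0.001, -0.001, -1.0]]
force: [0.5, 0.1, -0.2]
opening: 0.185
grasp_force: 30.0
```

```bash
cat > tilt.py <<'E'
from h import *
from scipy.optimize import minimize
from scipy.spatial.transform import Rotation as Ro
s=bot.read_state();p=s["position"]+[0,0,.0224];yaw=np.arctan2(s["tcp_rot"][1,1],s["tcp_rot"][0,1]);print(s["time_s"],p,np.degrees(yaw),s["force"],s["opening"]*87)
b=imaging.capture("side").astype(int);bl=((b[:,:,2]>b[:,:,0]+40)&(b[:,:,2]>b[:,:,1]+25)).astype(np.uint8)
n,l,st,c=cv2.connectedComponentsWithStats(bl);h0=proj("side",p);k=min((i for i in range(1,n) if st[i,4]>500),key=lambda i:np.hypot(*(c[i]-h0)));M=(l==k).astype(np.uint8);print("blue",st[k],c[k])
M=cv2.morphologyEx(cv2.resize(M*255,None,fx=4,fy=4),cv2.MORPH_CLOSE,np.ones((35,35)))>127
def corners(q):
    R=Ro.from_euler("zy",[yaw,-q[0]]);o=p+[q[1],0,q[2]]-R.apply([0,0,.07]);return [o+R.apply([x,y,z]) for x in(-.046,.046) for y in(-.058,.058) for z in(0,.048)]
def cost(q):
    P=np.array([proj("side",X) for X in corners(q)])*4+1.5;I=np.zeros(M.shape,np.uint8);cv2.fillConvexPoly(I,cv2.convexHull(P.astype(np.int32)),1)
    I=I>0;return 1-(I&M).sum()/(I|M).sum()
best=min((minimize(cost,[t,0,.008],method="Nelder-Mead",options=dict(initial_simplex=[[t,0,.008],[t+.1,0,.008],[t,.008,.008],[t,0,.016]])) for t in(0,.2,.35,.5,.65)),key=lambda r:r.fun)
print("tilt",np.degrees(best.x[0]),"dx,dz",best.x[1:],"cost",best.fun,"low rim z",min(X[2] for X in corners(best.x)))
for t in(0,.2,.35,.5,.65):print(t,round(min(cost([t,dx,dz]) for dx in(-.004,0,.004) for dz in(0,.005,.01,.015)),3))
E
python3 tilt.py
```

```text
22.95 [ 0.44206439 -0.28378659  0.17493917] -13.190226201348878 [ 0.46047856  0.07274353 -0.20344208] 16.086179769710327
blue [ 363  128   55   60 1517] [388.72643375 159.32366513]Traceback (most recent call last):
  File "tilt.py", line 13, in <module>
    best=min((minimize(cost,[t,0,.008],method="Nelder-Mead",options=dict(initial_simplex=[[t,0,.008],[t+.1,0,.008],[t,.008,.008],[t,0,.016]])) for t in(0,.2,.35,.5,.65)),key=lambda r:r.fun)
  File "tilt.py", line 13, in <genexpr>
    best=min((minimize(cost,[t,0,.008],method="Nelder-Mead",options=dict(initial_simplex=[[t,0,.008],[t+.1,0,.008],[t,.008,.008],[t,0,.016]])) for t in(0,.2,.35,.5,.65)),key=lambda r:r.fun)
              ~~~~~~~~^^^^^^^^^^^^^^^^^^^^^^^^^^^^^^^^^^^^^^^^^^^^^^^^^^^^^^^^^^^^^^^^^^^^^^^^^^^^^^^^^^^^^^^^^^^^^^^^^^^^^^^^^^^^^^^^^^^^^^^^
    res = _minimize_neldermead(fun, x0, args, callback, bounds=bounds,
                               **options)
    fxr = func(xr)
    fx = function(np.copy(x), *(wrapper_args + args))
  File "tilt.py", line 11, in cost
    P=np.array([proj("side",X) for X in corners(q)])*4+1.5;I=np.zeros(M.shape,np.uint8);cv2.fillConvexPoly(I,cv2.convexHull(P.astype(np.int32)),1)
                ~~~~^^^^^^^^^^
  File "h.py", line 15, in proj
    m=imaging.camera_model(n);T=np.array(m["T"]);c=T[:3,:3].T@(np.array(X)-T[:3,3])
ValueError: time passes only in moves, steps and waits
```

```bash
sed -i 's/^def ray/from functools import lru_cache\ncm=lru_cache(None)(imaging.camera_model)\ndef ray/; s/m=imaging.camera_model(n)/m=cm(n)/' h.py; python3 tilt.py
```

```text
23.0 [ 0.44222878 -0.28366504  0.17502129] -13.154446469312603 [ 0.00445192  0.77007415 -1.01181957] 16.53909128790585
blue [ 363  128   55   60 1514] [388.60766182 159.35336856]
tilt 32.91122395999027 dx,dz [0.0002282  0.01018301] cost 0.10865401987353207 low rim z 0.09492882734638387
0 0.45
0.2 0.322
0.35 0.192
0.5 0.128
0.65 0.145
```

Tilt is about 33° and the low rim is at about 0.095–0.10 m. I'll lower until the low rim touches the mat, then roll the cover level about that rim.

>>> drive_tool(deltas="6 0 0 -15 0; 6 0 0 -30 0; 6 0 0 -45 0; 6 0 0 -60 0; 6 0 0 -70 0; 6 0 0 -78 0; 6 0 0 -82 0; 6 0 0 -82 0; 6 0 0 -82 0")

```text
time_s: 23.95
position: [0.4426, -0.2854, 0.0711]
tcp_rot: [[0.229, 0.973, 0.001], [0.973, -0.229, -0.001], [-0.0, 0.001, -1.0]]
force: [0.4, -0.2, -1.0]
opening: 0.189
grasp_force: 30.0
```

>>> drive_tool(deltas="6 0 0 -2 0; 6 0 0 -4 0; 6 0 0 -4 0; 6 0 0 -4 0")

```text
time_s: 24.35
position: [0.4423, -0.2853, 0.0668]
tcp_rot: [[0.229, 0.973, 0.0], [0.973, -0.229, -0.0], [-0.0, 0.0, -1.0]]
force: [0.4, -0.2, -0.8]
opening: 0.184
grasp_force: 30.0
```

>>> drive_tool(deltas="6 0 0 -1 0; 6 0 0 -2 0; 6 0 0 -2 0")

```text
time_s: 24.65
position: [0.4423, -0.2852, 0.0646]
tcp_rot: [[0.229, 0.973, -0.0], [0.973, -0.229, 0.0], [0.0, -0.0, -1.0]]
force: [-0.2, 1.0, -1.3]
opening: 0.19
grasp_force: 30.0
```

>>> drive_tool(deltas="6 0 0 -1 0; 6 0 0 -3 0; 6 0 0 -3 0")

```text
time_s: 24.95
position: [0.4422, -0.2851, 0.0615]
tcp_rot: [[0.229, 0.973, -0.0], [0.973, -0.229, 0.0], [0.0, -0.0, -1.0]]
force: [-0.8, -0.1, -1.1]
opening: 0.187
grasp_force: 30.0
```

>>> drive_tool(deltas="6 0 0 -1 0; 6 0 0 -2 0; 6 0 0 -2 0")

```text
time_s: 25.25
position: [0.4423, -0.2852, 0.0596]
tcp_rot: [[0.229, 0.973, -0.0], [0.973, -0.229, 0.0], [0.0, -0.0, -1.0]]
force: [-0.5, 0.9, -1.4]
opening: 0.188
grasp_force: 30.0
```

>>> drive_tool(deltas="6 0 0 -1 0; 6 0 0 -2 0; 6 0 0 -2 0")

```text
time_s: 25.55
position: [0.4429, -0.2858, 0.0587]
tcp_rot: [[0.229, 0.973, 0.001], [0.973, -0.229, -0.001], [-0.001, 0.002, -1.0]]
force: [-0.6, 1.1, 5.8]
opening: 0.186
grasp_force: 30.0
```

Low rim contact. Now loosen slightly and roll.

>>> drive_tool(deltas="17 0 0 0 0; 18 2 0 0 0; 18 5 -1 0 0; 18 8 -2 0 0; 18 12 -3 0 0; 18 15 -3 0 0; 18 18 -4 -1 0; 18 22 -5 -2 0; 18 25 -6 -3 0; 18 28 -6 -4 0; 18 31 -7 -5 0; 18 31 -7 -5 0")

```text
time_s: 26.75
position: [0.4738, -0.2924, 0.0526]
tcp_rot: [[0.229, 0.973, 0.0], [0.973, -0.229, -0.0], [-0.0, 0.0, -1.0]]
force: [0.7, 0.2, 0.3]
opening: 0.206
grasp_force: 0.4
```

```bash
python3 tilt.py
```

```text
26.75 [ 0.47377628 -0.29241348  0.07499568] -13.226678946295909 [0.73527951 0.21743197 0.27817926] 17.940534836815463
blue [ 354  169   52   50 1445] [378.87750865 195.13217993]
tilt 9.829033017239075 dx,dz [0.00055361 0.00783902] cost 0.0880170863309353 low rim z 0.003952474823585466
0 0.19
0.2 0.105
0.35 0.172
0.5 0.251
0.65 0.347
```

Tilt is down to about 10°, so the roll works. Finishing it.

>>> drive_tool(deltas="18 3 -1 -1 0; 18 6 -1 -3 0; 18 9 -2 -5 0; 18 12 -3 -6 0; 18 14 -3 -7 0; 18 15 -3 -7 0; 20 14 -3 -7 0; 24 12 -3 -7 0; 26 10 -2 -6 0; 26 10 -2 -6 0")

```text
time_s: 27.8
position: [0.4829, -0.294, 0.0469]
tcp_rot: [[0.229, 0.973, -0.0], [0.973, -0.229, 0.0], [0.0, -0.0, -1.0]]
force: [0.0, -0.5, -1.5]
opening: 0.29
grasp_force: 0.0
```

```bash
python3 tilt.py
```

```text
27.8 [ 0.4829147  -0.29404602  0.06929745] -13.246261511538533 [ 0.03022533 -0.53699805 -1.45428738] 25.247283511787266
blue [ 353  173   51   47 1473] [378.1167685  197.54989817]
tilt -0.10533079195206342 dx,dz [0.00236768 0.00583911] cost 0.1008564999637076 low rim z 0.005029929999167101
0 0.122
0.2 0.175
0.35 0.29
0.5 0.373
0.65 0.449
```

Cover is level at about (0.485, −0.294) on the mat and released. Raising and locating the module.

>>> drive_tool(deltas="26 0 0 20 0; 26 0 0 60 0; 26 0 0 110 0; 30 0 0 110 0")

```text
time_s: 28.25
position: [0.4873, -0.2976, 0.1633]
tcp_rot: [[0.229, 0.973, 0.011], [0.973, -0.229, -0.01], [-0.007, 0.013, -1.0]]
force: [1.7, -0.9, -0.0]
opening: 0.32
grasp_force: 0.0
```

```bash
cat > mod.py <<'E'
from h import *
P=np.load("P.npy");import sys
a=np.radians(27);c_,s_=np.cos(P[2]),np.sin(P[2]);R=np.array([[c_,-s_,0],[s_,c_,0],[0,0,1]])@np.array([[np.cos(a),0,-np.sin(a)],[0,1,0],[np.sin(a),0,np.cos(a)]])
pt={}
for n in("top","side"):
    b=imaging.capture(n).astype(int);cv2.imwrite(f"pics/mod_{n}.png",b[:,:,::-1].astype(np.uint8))
    c=proj(n,[P[0],P[1],.08]).astype(int);x0,y0=c-35
    r=b[y0:y0+70,x0:x0+70]
    for nm,m in(("blue",(r[:,:,2]>r[:,:,0]+40)&(r[:,:,2]>r[:,:,1]+25)),("red",(r[:,:,0]>r[:,:,1]+60)&(r[:,:,0]>r[:,:,2]+60)&(r[:,:,1]<60)),("orange",(r[:,:,0]>150)&(r[:,:,0]>r[:,:,2]+110)&(r[:,:,1]<130)),("green",(r[:,:,1]>r[:,:,0]+25)&(r[:,:,1]>r[:,:,2]+15))):
        y,x=np.nonzero(m)
        if len(x):print(n,nm,len(x),np.round([x.mean()+x0,y.mean()+y0],1),"x",x.min()+x0,x.max()+x0,"y",y.min()+y0,y.max()+y0);pt[n,nm]=(x.mean()+x0,y.mean()+y0)
    for nm,v in(("body top mid",(0,0,34)),("lens ",(0,0,36)),("nest",(0,0,18))):print(n,nm,np.round(proj(n,[P[0],P[1],.0545]+R@np.array(v)/1e3),1))
for k in("blue","red"):
    if ("top",k) in pt and ("side",k) in pt:print("tri",k,tri(pt["top",k],pt["side",k]))
print("expected top mid",[P[0],P[1],.056]+R@np.array([0,0,34])/1e3)
E
python3 mod.py
```

```text
top blue 82 [291.6 222.5] x 280 303 y 220 228
top red 13 [289.  226.7] x 288 290 y 225 229
top orange 39 [293.4 223.8] x 276 311 y 218 228
top green 22 [306.5 224.3] x 305 308 y 222 227
top body top mid [294.1 226.6]
top lens  [294.1 227. ]
top nest [294.5 223.9]
side blue 142 [309.6 269.1] x 302 321 y 255 281
side red 28 [314.  269.5] x 311 338 y 265 283
side orange 142 [309.6 276. ] x 298 339 y 232 289
side green 2 [339.  270.5] x 339 339 y 270 271
side body top mid [313.4 264. ]
side lens  [313.8 263.4]
side nest [310.  268.6]
tri blue [0.58170291 0.04718597 0.0750199 ]
tri red [0.57170173 0.0526025  0.08139255]
expected top mid [0.57351937 0.04143947 0.08629422]
```

Module is in its nest (blue housing at about (292,222), between the orange stops at 276 and 311). Moving over it and turning back to the stand's yaw.

>>> drive_tool(deltas="38 10 40 0 0.05; 38 20 80 0 0.1; 38 32 120 0 0.15; 38 44 160 0 0.2; 38 56 200 0 0.2; 38 68 245 0 0.2; 38 80 290 0 0.2; 38 90 325 -10 0.2; 38 94 337 -30 0.2; 38 94 337 -50 0.2; 38 94 337 -50 0.2; 38 94 337 -50 0.2")

```text
time_s: 29.55
position: [0.576, 0.0428, 0.1053]
tcp_rot: [[0.031, 1.0, -0.004], [1.0, -0.031, 0.0], [0.0, -0.004, -1.0]]
force: [-0.1, 0.1, 0.4]
opening: 0.44
grasp_force: 0.0
```

Run:
```python
from h import *
s=bot.read_state();p=s["position"]+[0,0,.0224];print(s["time_s"],s["position"],p,s["force"],s["opening"]*87)
b=imaging.capture("side").astype(int);t=proj("side",p);print("tip px",t,"nest px",proj("side",[.5808,.0412,.0700]))
for r in range(int(t[1])-8,292): print(r,"".join("#" if v.max()<50 else "b" if v[2]>v[0]+40 else "o" if v[0]>150 and v[0]>v[2]+90 and v[1]<140 else "r" if v[0]>v[1]+60 else "." for v in b[r,285:345]))
```

```text
29.55 [0.57604241 0.04278613 0.10532821] [0.57604241 0.04278613 0.12772821] [-0.05292896  0.11919794  0.4040128 ] 38.30032411122877
tip px [311.42122349 247.82798652] nest px [309.96292187 268.74719484]
239 ...........######...................######.o...............r
240 ...........#######.................o.#####.o.....r.....rrrrr
241 ...........#######...................#####.orrr.rrrr..rrrr..
242 ............######...................#####.orrrrrrrrr.rr....
243 ............#####..................o.#####.o.rrrrrrrrrrr....
244 ............#####..................o.#####.o.rrrrrrrrrrrr..r
245 ............#####..................o.#####......rrrrrrrrrrrr
246 ............######.................o######........rrrrrrrrrr
247 ............######..................######.........r..rrrrrr
248 ............########................#####.o.............rrrr
249 ............###....###...............####.o..............rrr
250 .....................###.............####...................
251 ......................###............###....................
252 ........................##.oor.......###........
[... 1847 characters left out ...]
....rooooooooor.b.roo.............................
282 ##............oooooooooooo..ro..............................
283 ####.........roooooooooooo.ro...............................
284 .#####......ooooooooooooooroo...............................
285 ...####.....rooooooooooorrro................................
286 .....####....rroooooooor..o.................................
287 ......#####....roooooor.....................................
288 ........######..rroooo......................................
289 ..........#####...rro.......................................
290 .............####...........................................
291 ..............#####.........................................
```

>>> drive_tool(deltas="38 1 0 -10 0; 38 1 0 -22 0; 38 1 0 -34 0; 38 1 0 -42 0; 38 1 0 -42 0; 38 1 0 -42 0")

```text
time_s: 30.2
position: [0.5782, 0.0427, 0.0644]
tcp_rot: [[0.031, 1.0, -0.001], [1.0, -0.031, 0.0], [0.0, -0.001, -1.0]]
force: [0.9, -0.2, 0.5]
opening: 0.434
grasp_force: 0.0
```

>>> drive_tool(deltas="38 0 0 -4 0; 38 0 0 -8 0; 38 0 0 -9 0; 38 0 0 -9 0")

```text
time_s: 30.6
position: [0.5782, 0.0428, 0.0556]
tcp_rot: [[0.031, 1.0, -0.0], [1.0, -0.031, 0.0], [0.0, -0.0, -1.0]]
force: [-0.3, -1.1, -0.1]
opening: 0.433
grasp_force: 0.0
```

>>> drive_tool(deltas="34 0 0 0 0; 32 0 0 0 0; 31 0 0 0 0; 30 0 0 0 0; 30 0 0 0 0")

```text
time_s: 31.1
position: [0.5773, 0.0428, 0.0557]
tcp_rot: [[0.031, 1.0, -0.002], [1.0, -0.031, 0.0], [0.0, -0.002, -1.0]]
force: [-1.7, 0.1, 2.3]
opening: 0.35
grasp_force: 1.1
```

>>> drive_tool(deltas="29 0 0 0 0; 29 0 0 0 0; 28 0 0 0 0; 28 0 0 0 0")

```text
time_s: 31.5
position: [0.5765, 0.0429, 0.0556]
tcp_rot: [[0.031, 1.0, -0.004], [1.0, -0.031, 0.0], [0.0, -0.004, -1.0]]
force: [-6.1, -0.1, 4.0]
opening: 0.323
grasp_force: 2.9
```

>>> drive_tool(deltas="28 -2 0 0 0; 27 -2 0 0 0; 26 -2 0 0 0; 26 -2 0 0 0")

```text
time_s: 31.9
position: [0.5761, 0.0428, 0.0557]
tcp_rot: [[0.031, 1.0, -0.001], [1.0, -0.031, 0.0], [0.0, -0.001, -1.0]]
force: [-3.0, 0.2, 2.5]
opening: 0.302
grasp_force: 14.0
```

>>> drive_tool(deltas="24 -1 0 0 0; 22 -1 0 0 0; 22 -1 0 0 0; 22 -1 0 3 0; 22 -1 0 6 0; 22 -1 0 10 0; 22 -1 0 10 0")

```text
time_s: 32.6
position: [0.5763, 0.0426, 0.0666]
tcp_rot: [[0.031, 1.0, 0.002], [1.0, -0.031, -0.0], [-0.0, 0.002, -1.0]]
force: [0.4, -1.3, 0.1]
opening: 0.295
grasp_force: 28.0
```

Run:
```python
from h import *
s=bot.read_state();p=s["position"]+[0,0,.0224];print(s["time_s"],s["position"],p,s["force"],s["opening"]*87)
b=imaging.capture("side").astype(int);t=proj("side",p);print("tip px",t)
for r in range(int(t[1])-14,290): print(r,"".join("#" if v.max()<50 else "b" if v[2]>v[0]+40 else "o" if v[0]>150 and v[0]>v[2]+90 and v[1]<140 else "r" if v[0]>v[1]+60 else "." for v in b[r,285:345]))
```

```text
32.6 [0.57633909 0.04262116 0.06658349] [0.57633909 0.04262116 0.08898349] [ 0.39725324 -1.28422454  0.13364658] 25.69448369290351
tip px [311.76951176 262.62922654]
248 ............#########...........##############.o....ooo.....
249 ............##########...........#############.o.........ooo
250 ............############.........#######..................r.
251 .............############..bbbb..#######....oo..............
252 ..............###########.bbbbbb.######.....................
253 ..............########...bbbb....######.....................
254 ..............#######....bbb.....######....................r
255 ...............######...bbbb.....######....................r
256 ...............#######..bbb.......#####..................rr.
257 ...............#######.bbbb.......#####.....................
258 ................######.bbbb......######.....................
259 ................######bbbb.......#######....................
260 ................######bbb.rrr....#########..................
261 ................#####.b...oooo...##########.................
262 ................####
[... 1095 characters left out ...]
......oooo.........ooo............................
280 ...............rooooooo.....rooo............................
281 #.............rooooooooo....ooo.............................
282 ##............oooooooooooo.roo..............................
283 ####.........ooooooooooooo.oo...............................
284 ..####......ooooooooooooooroo...............................
285 ...#####....oooooooooooorroo................................
286 .....#####...rroooooooor..o.................................
287 .......####....roooooor.....................................
288 .........####...rroooo......................................
289 ...........####...rro.......................................
```

Module is lifted and gripped at 28 N. Carrying it to the tray.

>>> drive_tool(deltas="22 0 0 20 0; 22 0 0 50 0; 22 -12 30 60 0; 22 -25 65 60 0; 22 -40 105 60 0; 22 -55 145 60 0; 22 -70 185 60 0; 22 -85 225 60 0; 22 -98 260 60 0; 22 -106 283 60 0; 22 -106 283 60 0; 22 -106 283 40 0")

```text
time_s: 33.85
position: [0.4713, 0.3273, 0.1078]
tcp_rot: [[0.029, 1.0, 0.006], [1.0, -0.029, 0.002], [0.002, 0.006, -1.0]]
force: [0.1, -0.6, -1.2]
opening: 0.296
grasp_force: 28.0
```

>>> drive_tool(deltas="22 0 0 -20 0; 22 0 0 -45 0; 22 0 0 -65 0; 22 0 0 -80 0; 22 0 0 -88 0; 22 0 0 -92 0; 22 0 0 -92 0")

```text
time_s: 34.55
position: [0.4696, 0.3254, 0.0136]
tcp_rot: [[0.031, 1.0, -0.0], [1.0, -0.031, -0.0], [-0.0, -0.0, -1.0]]
force: [0.8, 0.2, -0.1]
opening: 0.292
grasp_force: 28.0
```

>>> drive_tool(deltas="22 0 0 -5 0; 22 0 0 -10 0; 22 0 0 -12 0; 22 0 0 -12 0")

```text
time_s: 34.95
position: [0.4691, 0.3257, 0.0015]
tcp_rot: [[0.031, 1.0, -0.0], [1.0, -0.031, -0.0], [-0.0, -0.0, -1.0]]
force: [-0.6, -0.1, -0.6]
opening: 0.297
grasp_force: 28.0
```

>>> drive_tool(deltas="22 0 0 -2 0; 22 0 0 -4 0; 22 0 0 -4 0")

```text
time_s: 35.25
position: [0.4691, 0.3257, -0.0025]
tcp_rot: [[0.031, 1.0, -0.0], [1.0, -0.031, -0.0], [-0.0, -0.0, -1.0]]
force: [0.3, 0.3, -0.6]
opening: 0.295
grasp_force: 28.0
```

>>> drive_tool(deltas="22 0 0 -1 0; 22 0 0 -3 0; 22 0 0 -3 0")

```text
time_s: 35.55
position: [0.4696, 0.3259, -0.0047]
tcp_rot: [[0.031, 1.0, 0.0], [1.0, -0.031, 0.0], [0.0, 0.0, -1.0]]
force: [-0.9, -0.4, 4.2]
opening: 0.296
grasp_force: 28.2
```

Contact as predicted, with the low edge on the floor. Easing open while following the roll.

>>> drive_tool(deltas="26 0 0 0 0; 27 0 0 0 0; 28 1 0 0 0; 28 2 0 -1 0; 28 3 0 -2 0; 28 4 0 -3 0; 28 5 0 -4 0; 28 6 0 -5 0; 28 6 0 -6 0; 30 6 0 -6 0; 32 6 0 -6 0; 34 6 0 -6 0")

```text
time_s: 36.75
position: [0.4753, 0.3258, -0.0112]
tcp_rot: [[0.031, 1.0, 0.0], [1.0, -0.031, 0.0], [0.0, 0.0, -1.0]]
force: [-0.8, 0.5, 1.1]
opening: 0.376
grasp_force: 0.0
```

>>> drive_tool(deltas="40 0 0 0 0; 42 0 0 0 0; 42 0 0 10 0; 42 0 0 40 0; 42 0 0 90 0; 42 0 0 130 0; 42 -10 -40 150 0; 42 -20 -80 150 0; 42 -30 -130 150 0; 42 -30 -180 150 0; 42 -30 -230 150 0; 42 -30 -280 150 0")

```text
time_s: 37.95
position: [0.4452, 0.045, 0.1397]
tcp_rot: [[0.03, 1.0, 0.002], [1.0, -0.03, -0.0], [-0.0, 0.002, -1.0]]
force: [1.0, 0.7, -0.1]
opening: 0.484
grasp_force: 0.0
```

Run:
```python
from h import *
s=bot.read_state();print(s["time_s"],s["position"],s["force"])
pt={}
for n in("top","side"):
    b=imaging.capture(n).astype(int);cv2.imwrite(f"pics/end_{n}.png",b[:,:,::-1].astype(np.uint8));c=proj(n,[.47,.326,.01]).astype(int);x0,y0=c-[30,22]
    r=b[y0:y0+44,x0:x0+60]
    m=(r[:,:,2]>r[:,:,0]+40)&(r[:,:,2]>r[:,:,1]+20);y,x=np.nonzero(m);pt[n]=np.array([x.mean()+x0,y.mean()+y0])
    print(n,m.sum(),pt[n])
    for q in r:print("".join("b" if v[2]>v[0]+40 else "r" if v[0]>v[1]+50 and v[0]>v[2]+50 else "g" if v[1]>v[0]+25 and v[1]>v[2]+15 else "#" if v.max()<80 else "." for v in q))
print(tri(pt["top"],pt["side"]))
```

```text
37.95 [0.44520284 0.04502734 0.13970449] [ 1.03280913  0.67051464 -0.05369622]
top 2 [171.5 269.5]
............................................................
............................................................
............................................................
............................................................
............................................................
............................................................
............................................................
............................................................
............................................................
............................................................
............................................................
............................................................
............................................................
............................................................
............................................................
............................................................
.........................
[... 3741 characters left out ...]
...........#bbbbbbbbbb###b#.........................
...................#bbbbbbbbbbbbbb#.........................
...................bbbbbbbbbbbbbb#..........................
...................bbbbbbbbbbbbbb#..........................
...................bbbbb###bbbbbb#..........................
..................bbbbb#####bbbbb...........................
..................bbbb#.....bbbbb...........................
..................bbbb#.....bbbb#...........................
..................bbbbb.....bbbb#...........................
...................bbbb....#bbbb............................
..........................bbbbbb............................
[ 0.47823255  0.33247619 -0.00539629]
```

```bash
python3 - <<'E'
from h import *
from scipy.optimize import minimize
from scipy.spatial.transform import Rotation as Ro
q={}
for n in("top","side"):
    b=cv2.imread(f"pics/end_{n}.png").astype(int);c=proj(n,[.47,.326,.01]).astype(int);x0,y0=c-[30,22];r=b[y0:y0+44,x0:x0+60]
    y,x=np.nonzero((r[:,:,2]>r[:,:,1]+50)&(r[:,:,2]>r[:,:,0]+50));q[n]=np.array([x.mean()+x0,y.mean()+y0])
X=tri(q["top"],q["side"]);print("lens",X)
# module silhouette (non-white pixels in the tray) vs box, tilt about its length
b=cv2.imread("pics/end_side.png");hs=cv2.cvtColor(b,cv2.COLOR_BGR2HSV);x0,y0=proj("side",[.47,.326,.01]).astype(int)-[20,26]
M=np.zeros(b.shape[:2],np.uint8);M[y0:y0+56,x0:x0+44]=((hs[:,:,1]>90)|(hs[:,:,2]<90))[y0:y0+56,x0:x0+44]
M=cv2.morphologyEx(cv2.resize(M*255,None,fx=4,fy=4),cv2.MORPH_CLOSE,np.ones((45,45)))>127
def cost(p):
    R=Ro.from_euler("zy",[p[3],-p[0]]);C=np.array([proj("side",[p[1],p[2],.006+.012*abs(np.sin(p[0]))]+R.apply([x,y,z])) for x in(-.012,.012) for y in(-.023,.023) for z in(0,.016)])*4+1.5
    I=np.zeros(M.shape,np.uint8);cv2.fillConvexPoly(I,cv2.convexHull(C.astype(np.int32)),1);I=I>0;return 1-(I&M).sum()/(I|M).sum()
for t in(-.47,-.3,-.15,0,.15,.3,.47):
    r=minimize(lambda v:cost([t,*v]),[.475,.33,-.03],method="Nelder-Mead",options=dict(initial_simplex=[[.475,.33,-.03],[.483,.33,-.03],[.475,.338,-.03],[.475,.33,.1]],maxiter=120));print(t,round(r.fun,3),np.round(r.x,3))
E
python3 tilt.py 2>&1 | head -3
```

```text
lens [0.47375935 0.33458522 0.02519305]
-0.47 0.307 [0.468 0.333 0.091]
-0.3 0.301 [ 0.47   0.333 -0.007]
-0.15 0.278 [0.47  0.332 0.038]
0 0.243 [0.472 0.33  0.013]
0.15 0.228 [ 0.474  0.333 -0.07 ]
0.3 0.274 [ 0.475  0.331 -0.085]
0.47 0.299 [ 0.475  0.334 -0.084]
38.05 [0.44652411 0.04118189 0.16208879] -2.2553383202578963 [0.68203184 0.27561441 0.67601822] 41.951540378184106
Traceback (most recent call last):
  File "tilt.py", line 6, in <module>
```

Lens height is 25 mm (24 expected), so the module lies flat in the tray. The cover was level when released, so I'm handing in.

```bash
python3 -c "
from rig import bot
print(bot.hand_in())"
```

```text
the job is handed in; nothing more can be done
None
```

The job is handed in, but the hand-in returned no verdict: the cover measured level and open side down on the mat, and the module measured flat and lens up in the tray. My first grip on the cover slipped while I was drawing it off, and it slid down the slope before I regrasped it. The module stayed in its nest.

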